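Index the dividing head by feel and lock it

ROBOT

A 6-joint arm with a two-finger parallel gripper is mounted at the origin on a cart in front of the work surface, level with it; the furniture and walls round the work are solid. World frame = base frame: x ahead of the robot, y to its left, z up, the work surface at z = 0. Lengths are in m, angles in degrees, forces in N, time in s.
With the tool pointing down it reaches from about 0.3 to 0.75 m from the base axis. Payload 8.5 kg.
Tool frame: the origin (TCP) lies midway between the tips of the shut fingers; the grasp point (between the pads) lies 19 mm behind it (env.tcp_to_grasp is the z of the grasp point in the tool frame, in m); z points along the fingers, y is the line along which they close (so a half turn about z gives the same grasp; the last joint's range is limited). The gripper opens to 85 mm and grips with 20 to 120 N. Pads are 22 mm wide; open, the fingers measure 114 mm over their backs; the gripper's body (76 mm by 85 mm) begins 54 mm behind the grasp point. The pads swing forward as they close: fully open they stand 13 mm farther back than shut.
Start: joints at [-88.711, 21.807, 74.336, -0, 83.858, -12.336], TCP at [0.13, -0.535, 0.231] pointing down, gripper open.
Joint ranges: [-178.18, 178.18], [-50.72, 133.34], [12.68, 142.11], [-81.47, 261.47], [9.98, 163.14], [-165.26, 165.26]. Speed limits (degrees/s): [136.94, 136.94, 180, 180, 180, 180].

INTERFACE

Orientations are given as a 3x3 rotation matrix whose columns are the frame's x, y, z axes.
In Python, from rig import env, imaging, job, models gives the robot as it stands. The module is installed in compiled form; this text tells all that it offers.
- The arm moves only by the tool jog_arm, never from a script. Its argument "plan" is text: rows parted by semicolons, each of 7 numbers parted by spaces: the turn, a rotation vector about the tool's x, y, z in degrees, then the shift along the tool's x, y, z in cm, then the closure in counts, from 0 (fully open) to 255 (shut). In form: rx ry rz x y z claw; .... A call has 1 to 10 rows; each row shifts and turns the commanded pose from where the row before left it, along the tool's axes as they then stand; what a row does not reach is not made up. A row lasts 1/12 s, in which the tool goes at most 41.7 mm and 7.16 degrees, less where a joint would pass 70% of its speed; a pose out of reach is approached as far as the arm can. A call with a gripper value outside its range is refused whole. The fingers move at their own pace and stop on an object; "grip_force" is the grip in N (left out, the last holds). Time passes only in rows, so rows that do not move let the fingers close. It gives the time, the measured TCP pose, the force, the opening and the grip force at its end, in the units of the state.
- env.observe(): the state, without advancing time (a new reading comes with each control period).
- imaging.get_image(name): name is "scene" or "top" or "wrist"; returns a dict with "pixels" (480x640x3 uint8, red, green, blue), "depth" (480x640 float32, m along the optical axis (not along the pixel's ray), 0 where there is no reading), "fov_y" (degrees; the focal length in pixels is half the picture's height over the tangent of half this angle, whatever the lens; pixels are square), "cx", "cy" (the principal point, pixels), "world_from_camera" (4x4, takes a point from camera to world coordinates). Camera axes: x right, y down, z forward; pixel columns grow to the right and rows downward; lengths in m; the calibration is good to about 2 mm. A picture is of the moment at which its call begins.
- job.close_job(): hands the job in; it is judged then, once.
Trained networks look in the newest picture that a camera, given by its name, has taken for a name from the list of things; names that differ only in an ending like _2 or _b are one class to them, and where a whole thing is asked for, a point or a joint stands for the part that bears it (a point fixed in the world has none). Each returns a list of dicts, best first, with "confidence" (0 to 1); they miss things now and then, are a little off and sometimes report something else, mostly with a low value. They report only what shows in the picture. A call takes as long as a camera call.
- models.outline_of(camera, query): "region" (480x640 bool, what is visible of it) and "bbox" ([centre column, centre row, width, height] in pixels, round what is visible of it).
- models.tip_of(camera, query): "at" ([column, row] in pixels: a listed point, or the origin of a listed thing).
The state is a dict: "time_s": time; "q": joint angles; "qvel": joint speeds; "joint_efforts": joint torques, N m; "position": TCP position; "tool_rot": TCP orientation; "ft_force": force on the tool from outside, world axes, zero at the start; "wrist_torque": the same for the moment, N m; "grip_width": finger opening in m; "gripper_force": force on a finger pad.
Only numpy, scipy, OpenCV 4.12 (cv2) and the standard library are available. Lean on these libraries where they do the work, as an engineer would, in place of code of your own. Each camera call takes 0.05 s, during which the arm holds its last target. There are 200 camera calls.

TASK

Index the small dividing head: turn its black knob slowly clockwise (seen from above) until you feel it drop into the one hidden notch, stop there, and press the knob gently down until it is fully home. Then slide the lock bolt all the way over the knob's rim and let go. Never force the knob down where there is no notch, and leave the things lying round the head where they are.

Things in the scene. Friction and masses are not known exactly. Their poses are not given: they have to be found in the camera images.
- head: dividing head: grey block on a dark base plate with a small three-jaw spindle nose on its -x side, fixed to the bench. Plate 130 (x) x 200 (y) x 8 mm, block 92 x 172 mm, its top 41 mm above the bench. Origin: under the plate's middle at bench height, z up. Knob axis at x 0, y +40 mm. Steel bolt guide (36 mm wide, top 61 mm above the bench) on the block from y -83 to -21 mm
- knob_grip (a point): centre of the knob's black grip bar, on the knob's upright axis, 72 mm above the bench while the knob is up. The bar is 36 mm long (this point's x), 12 mm wide (its y) and 28 mm high, its top 14 mm above this point; below it is a round black rim 52 mm across, 8 mm thick, its top 14 mm below this point
- spindle (a joint): turn of the knob, rad, growing clockwise seen from above, 0 to 1.5 between stops, friction under 0.1 N m. It starts at 0 to 0.15; one hidden notch lies somewhere from 0.43 to 1.22. From 0.17 before it the torque dips and reverses (a spring ball pulls the knob in, 0.2 to 0.5 N m); past it, it resists by 0.5 N m and more. Let go within 0.12 of the notch, the knob centres itself there
- knob (a joint): how far the knob is pushed down, m: 0 up (start), 0.008 fully home. Pushing takes about 4 N and the knob stays where it is left. It goes down only in the notch; elsewhere the key under it lands on the hidden index ring after 1.5 mm
- index_key: steel key fixed under the knob, hidden inside the head; it turns and goes down with the knob (origin on the knob's axis at bench height while up; it does not tell where the notch is). It must not bear on the hidden index ring with more than 25 N
- bolt_post (a point): middle of the upright black round post of the lock bolt, 14 mm across, from 57 to 90 mm above the bench (this point at 74 mm); at the start it is at x 0, y -66 mm in the head's frame. Push or pinch the post to slide the bolt along the head's +y, toward the knob
- lock_bolt (a joint): how far the bolt is slid toward the knob, m: 0 open (start), 0.026 fully home, its flat tongue then lying over the rim of the lowered knob. It slides with about 1.5 N and stays where it is left. While the knob is up the tongue meets the rim's edge at 0.020 and goes no farther
- anvil_pad: bystander: round white plastic pad lying on the bench, 43 mm across, 12 mm high; origin at the centre of its underside
- steel_tweezers: bystander: steel tweezers lying flat on the bench, 10 x 121 x 8 mm, long side along its y; origin at the centre of its underside
- parts_cup: bystander: open rectangular plastic cup standing on the bench, 42 x 40 x 60 mm; origin at the centre of its underside
- red_driver: bystander: small screwdriver lying on the bench, 13 x 132 x 13 mm, long side along its y; origin at the centre of its underside
- plastic_bottle: bystander: white plastic bottle with white screw cap standing on the bench, 45 x 44 x 83 mm; origin at the centre of its underside

How it is judged:
By the outcome, as a careful person would: the job done as asked, in the order asked, and still so for the second after the job is handed in, with the robot touching nothing.
It also fails if it takes over 64 s, if anything falls off the work surface, if the arm or the gripper's body presses on something with over 40 N, if the wrist force passes 120 N, or if a joint passes its speed limit or range.

## Working session

There is one attempt and no reset: what is moved stays moved. The work goes in short steps, Python scripts to look and compute and a tool call to move; the robot and the scene stay as the last step left them, time stands still between calls to the robot, and variables do not carry over. Pictures are saved under pics/ and viewed, at most 10 in all, crops included, and the job is handed in when it is done.

Besides the shell and the picture viewer there is one more tool, called after "Emit:" as name(argument=value, ...) on one line, values as JSON. jog_arm: Moves the arm, as the interface text tells. Its arguments: {"type":"object","properties":{"plan":{"type":"string"},"grip_force":{"type":"number"}},"required":["plan"]}

```bash
mkdir -p pics; cat > h.py <<'E'
import numpy as np,cv2
from rig import env,imaging,job,models
def pt(im,uv,z=None):
    f=240/np.tan(np.radians(im["fov_y"]/2));u,v=uv;T=im["world_from_camera"]
    r=np.array([(u-im["cx"])/f,(v-im["cy"])/f,1])
    if z is None:
        d=im["depth"][int(round(v)),int(round(u))];return T[:3,:3]@(r*d)+T[:3,3]
    w=T[:3,:3]@r;o=T[:3,3];return o+w*(z-o[2])/w[2]
E
python3 - <<'E'
from h import *
np.set_printoptions(precision=4,suppress=True)
o=env.observe();print(o["position"],o["tool_rot"],o["grip_width"],o["time_s"],env.tcp_to_grasp)
ims=[]
for c in("scene","top"):
    im=imaging.get_image(c);ims.append(im["pixels"])
    cv2.imwrite(f"pics/{c}0.png",im["pixels"][:,:,::-1])
    for q,z in(("knob_grip",.072),("bolt_post",.074),("head",0),("parts_cup",0),("plastic_bottle",0),("anvil_pad",0),("red_driver",0),("steel_tweezers",0)):
        for r in models.tip_of(c,q)[:2]: print(c,q,round(r["confidence"],2),np.round(r["at"]),pt(im,r["at"],z),pt(im,r["at"]))
E
```

```text
[ 0.1296 -0.5342  0.2307] [[ 0.9719  0.2356 -0.    ]
 [ 0.2356 -0.9719  0.0015]
 [ 0.0003 -0.0014 -1.    ]] 0.0857432169676393 0.0 -0.0187
scene knob_grip 0.66 [371. 236.] [ 0.4887 -0.1509  0.072 ] [ 0.4806 -0.1365  0.0845]
scene bolt_post 0.76 [378. 202.] [ 0.5334 -0.2499  0.074 ] [ 0.5302 -0.244   0.0785]
scene head 0.62 [370. 252.] [ 0.5095 -0.1881  0.    ] [ 0.4778 -0.1315  0.0519]
scene head 0.62 [302. 244.] [ 0.6341 -0.1294  0.    ] [ 0.6178 -0.1089  0.0204]
scene parts_cup 0.67 [303. 246.] [ 0.6278 -0.1251  0.    ] [ 0.6174 -0.1119  0.0132]
scene plastic_bottle 0.59 [318. 219.] [ 0.6582 -0.2181  0.    ] [ 0.6422 -0.1963  0.0192]
scene anvil_pad 0.62 [427. 241.] [ 0.4336 -0.2837  0.    ] [ 0.4279 -0.2696  0.0114]
scene anvil_pad 0.32 [376. 205.] [ 0.5856 -0.3366  0.    ] [ 0.5324 -0.2403  0.0734]
scene red_driver 0.56 [366. 308.] [ 0.4329 -0.0498  0.    ] [ 0.43   -0.0445  0.006 ]
scene steel_tweezers 0.63 [373. 210.] [ 0.5809 -0.317   0.    ] [ 0.5407 -0.2452  0.0561]
top knob_grip 0.62 [360. 265.] [ 0.4995 -0.1448  0.072 ] [ 0.4981 -0.1442  0.0825]
top bolt_post 0.62 [420. 238.] [ 0.5407 -0.2436  0.074 ] [ 0.5379 -0.2411  0.09  ]
top head 0.9 [379. 259.] [ 0.5182 -0.182   0.    ] [ 0.5125 -0.1784  0.0404]
top parts_cup 0.92 [342. 198.] [ 0.6283 -0.1211  0.    ] [ 0.6183 -0.1199  0.0404]
top plastic_bottle 0.62 [399. 183.] [ 0.6526 -0.2219  0.    ] [ 0.6388 -0.2155  0.0507]
top anvil_pad 0.87 [436. 312.] [ 0.4262 -0.2762  0.    ] [ 0.4257 -0.2747  0.0085]
top red_driver 0.79 [303. 311.] [ 0.4323 -0.0494  0.    ] [ 0.4317 -0.0498  0.0099]
top steel_tweezers 0.61 [454. 222.] [ 0.5809 -0.3158  0.    ] [ 0.5793 -0.3141  0.0079]
```

View pics/top0.png

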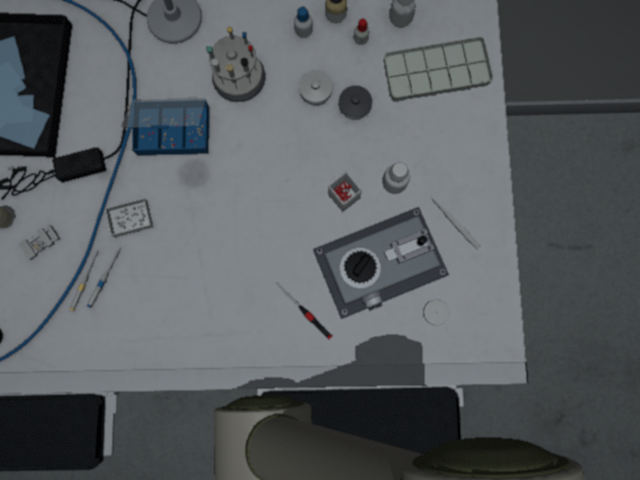

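View pics/scene0.png

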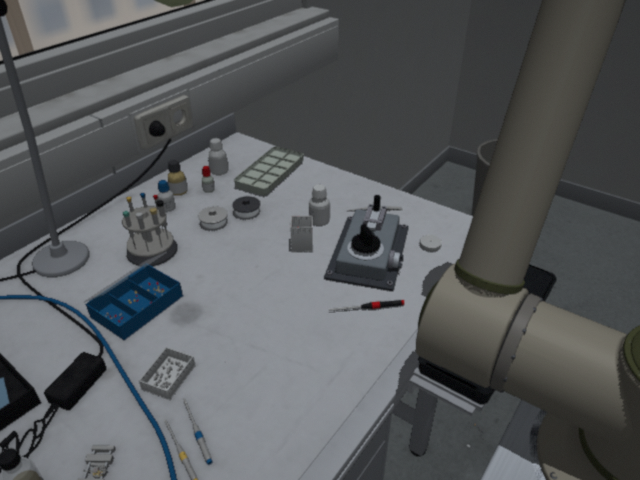

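The top view shows the head at about (379,259), with the knob at (360,265) and the bolt post at (420,238). The knob-to-post spacing comes out at 107 mm, against 106 given. The head yaw is about 23°. I'm moving above the knob.

Emit:
jog_arm(plan="0 0 0 3.4 -2.2 0 0;0 0 0 3.4 -2.2 0 0;0 0 0 3.4 -2.2 0 0;0 0 0 3.4 -2.2 0 0;0 0 0 3.4 -2.2 0 0;0 0 0 3.4 -2.2 0 0;0 0 0 3.4 -2.2 0 0;0 0 0 3.4 -2.2 0 0;0 0 0 3.4 -2.2 0 0;0 0 0 3.4 -2.2 0 0")

```text
time_s: 1.73
position: [0.4092, -0.2389, 0.2316]
tool_rot: [[0.972, 0.235, 0.0], [0.235, -0.972, -0.0], [0.0, 0.001, -1.0]]
ft_force: [1.2, -1.1, 0.2]
grip_width: 0.0854
gripper_force: 0.0
```

Emit:
jog_arm(plan="0 0 0 3.4 -2.2 0 0;0 0 0 3.4 -2.2 0 0;0 0 0 2 -2.2 0 0;0 0 0 0 0 0 0;0 0 0 0 0 0 0")

```text
time_s: 2.15
position: [0.4786, -0.1546, 0.2312]
tool_rot: [[0.971, 0.238, -0.0], [0.238, -0.971, -0.0], [-0.0, 0.0, -1.0]]
ft_force: [0.1, -0.6, 0.4]
grip_width: 0.0853
gripper_force: 0.0
```

```bash
cat > look.py <<'E'
import sys
from h import *
np.set_printoptions(precision=4,suppress=True)
o=env.observe();print(o["position"],o["tool_rot"].tolist() if 0 else np.round(o["tool_rot"],3).tolist(),np.round(o["q"],1),o["ft_force"],o["wrist_torque"],o["time_s"])
im=imaging.get_image("wrist");cv2.imwrite(f"pics/{sys.argv[1]}.png",im["pixels"][:,:,::-1])
np.savez("/tmp/w.npz",**im)
for q,z in(("knob_grip",.072),("bolt_post",.074),("head",0)):
    for r in models.tip_of("wrist",q)[:2]: print(q,round(r["confidence"],2),np.round(r["at"]),pt(im,r["at"],z))
E
python3 look.py w1
```

```text
[ 0.4786 -0.1546  0.2312] [[0.971, 0.238, -0.0], [0.238, -0.971, -0.0], [-0.0, 0.0, -1.0]] [-31.4  17.1  81.6  -0.   81.3  44.8] [ 0.0779 -0.5967  0.4018] [-0.0285 -0.0247 -0.0125] 2.15
knob_grip 0.64 [312. 189.] [ 0.4994 -0.1442  0.072 ]
bolt_post 0.7 [446. 169.] [ 0.5411 -0.2439  0.074 ]
head 0.89 [354. 170.] [ 0.5132 -0.1828  0.    ]
```

View pics/w1.png

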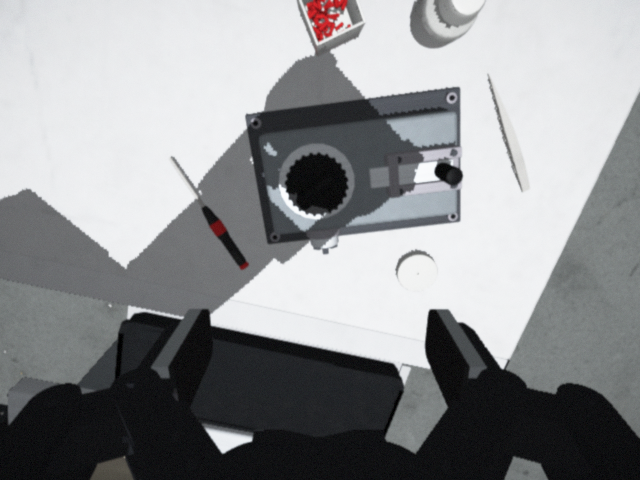

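The knob is at (316,183) and the post at (448,174), which agrees with the top view. I'll take the bar's angle from depth.

```bash
cat > bar.py <<'E'
from h import *
import sys
zlo=float(sys.argv[1]) if len(sys.argv)>1 else .078
cx,cy=.4994,-.1442
for c in("wrist","top"):
    im=imaging.get_image(c);f=240/np.tan(np.radians(im["fov_y"]/2));v,u=np.mgrid[:480,:640]
    d=im["depth"];P=np.stack([(u-im["cx"])/f*d,(v-im["cy"])/f*d,d],-1)@im["world_from_camera"][:3,:3].T+im["world_from_camera"][:3,3]
    m=(np.hypot(P[...,0]-cx,P[...,1]-cy)<.028)&(P[...,2]>zlo)&(P[...,2]<.1)
    q=P[m];
    if len(q)<8: print(c,"few",len(q));continue
    r=cv2.minAreaRect((q[:,:2]*1000).astype(np.float32))
    w,V=np.linalg.eigh(np.cov(q[:,:2].T));a=np.degrees(np.arctan2(V[1,1],V[0,1]))%180
    print(c,len(q),"ctr",q.mean(0).round(4),"pca ang",a.round(1),"std",np.sqrt(w).round(4),"rect",r)
E
python3 bar.py
```

```text
wrist 707 ctr [ 0.5017 -0.1474  0.0847] pca ang 144.8 std [0.0035 0.0102] rect ((500.7430419921875, -147.3762969970703), (12.201878547668457, 36.0446662902832), 54.318206787109375)
top few 0
```

Bar centre is about (0.501,-0.147), with its long axis at 144.5°. The last joint's range calls for a −130.7° turn, to leave room for clockwise turning.

Emit:
jog_arm(plan="0 0 0 2.3 -0.3 0 0;0 0 -7 0 0 0.4 100;0 0 -7 0 0 0.4 100;0 0 -7 0 0 0.4 100;0 0 -7 0 0 0.4 100;0 0 -7 0 0 0.4 100;0 0 -7 0 0 0.4 100;0 0 -7 0 0 0.4 100;0 0 -7 0 0 0.4 100;0 0 -7 0 0 0.4 100")

```text
time_s: 3.28
position: [0.4995, -0.1481, 0.1952]
tool_rot: [[0.227, 0.974, 0.0], [0.974, -0.227, -0.0], [-0.0, 0.0, -1.0]]
ft_force: [0.8, -0.5, 0.7]
grip_width: 0.0522
gripper_force: 0.0
```

Emit:
jog_arm(plan="0 0 -7 0 0 0.4 100;0 0 -7 0 0 0.4 100;0 0 -7 0 0 0.4 100;0 0 -7 0 0 0.4 100;0 0 -7 0 0 0 100;0 0 -7 0 0 0 100;0 0 -7 0 0 0 100;0 0 -7 0 0 0 100;0 0 -7 0 0 0 100;0 0 -4.7 0 0 0 100")

```text
time_s: 4.12
position: [0.4995, -0.1481, 0.1794]
tool_rot: [[-0.815, 0.579, 0.0], [0.579, 0.815, -0.0], [-0.0, -0.0, -1.0]]
ft_force: [-0.0, 0.3, -0.1]
grip_width: 0.052
gripper_force: 0.0
```

Emit:
jog_arm(plan="0 0 0 0 0 0 100;0 0 0 0 0 0 100;0 0 0 0 0 0 100")

```text
time_s: 4.37
position: [0.4997, -0.1478, 0.1794]
tool_rot: [[-0.81, 0.586, 0.0], [0.586, 0.81, -0.0], [-0.0, 0.0, -1.0]]
ft_force: [-0.2, 0.3, 0.3]
grip_width: 0.0517
gripper_force: 0.0
```

```bash
python3 bar.py; python3 look.py w2
```

```text
wrist 915 ctr [ 0.4996 -0.1464  0.0848] pca ang 144.4 std [0.0034 0.0103] rect ((500.5530700683594, -147.17568969726562), (11.68738842010498, 36.00871276855469), 54.40287780761719)
top 71 ctr [ 0.4902 -0.1401  0.0847] pca ang 133.4 std [0.0034 0.0043] rect ((490.48095703125, -140.24716186523438), (11.977490425109863, 14.04653549194336), 56.81575012207031)
[ 0.4997 -0.1476  0.1793] [[-0.811, 0.585, -0.0], [0.585, 0.811, -0.0], [-0.0, -0.0, -1.0]] [-29.5  21.5  84.   -0.   74.5 -83.7] [ 0.3946 -0.0153  0.618 ] [ 0.0184 -0.0182  0.0509] 4.4667
knob_grip 0.91 [315. 232.] [ 0.4994 -0.149   0.072 ]
head 0.91 [294. 242.] [ 0.5141 -0.1846  0.    ]
head 0.45 [370.  74.] [ 0.4365 -0.0507  0.    ]
```

View pics/w2.png

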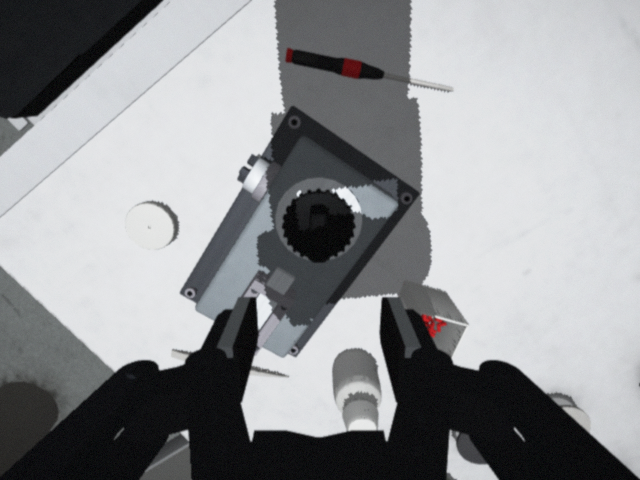

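Both wrist views agree on (0.5006,-0.1473) at 144.4°. I'll descend and grip.

Emit:
jog_arm(plan="0 0 0 0 0.1 3 100;0 0 0 0 0 3 100;0 0 0 0 0 3 100;0 0 0 0 0 1.5 100;0 0 0 0 0 1.1 100;0 0 0 0 0 0 100;0 0 0 0 0 0 100")

```text
time_s: 5.25
position: [0.5004, -0.1466, 0.0633]
tool_rot: [[-0.812, 0.583, -0.001], [0.583, 0.812, 0.0], [0.001, -0.0, -1.0]]
ft_force: [0.4, -1.0, 1.2]
grip_width: 0.0519
gripper_force: 0.0
```

Emit:
jog_arm(plan="0 0 0 0 0 0 200;0 0 0 0 0 0 200;0 0 0 0 0 0 225;0 0 0 0 0 0 225;0 0 0 0 0 0 255;0 0 0 0 0 0 255;0 0 0 0 0 0 255;0 0 0 0 0 0 255", grip_force=45)

```text
time_s: 5.92
position: [0.5002, -0.1475, 0.0641]
tool_rot: [[-0.812, 0.583, 0.0], [0.583, 0.812, -0.002], [-0.001, -0.002, -1.0]]
ft_force: [-3.8, -4.9, 1.9]
grip_width: 0.0111
gripper_force: 44.0
```

```bash
cat > s.py <<'E'
from h import *
o=env.observe();R=o["tool_rot"];print(round(o["time_s"],2),o["position"].round(4),"yaw",np.degrees(np.arctan2(R[1,0],R[0,0])).round(2),"F",np.round(o["ft_force"],1),"M",np.round(o["wrist_torque"],3),"eff6",np.round(o["joint_efforts"],2)[-1],"q6",o["q"][5].round(1),"w",round(o["grip_width"],4),round(float(o["gripper_force"]),1))
E
python3 s.py
```

```text
5.92 [ 0.5002 -0.1475  0.0641] yaw 144.34 F [-3.8 -4.9  1.9] M [-0.689  0.614  0.067] eff6 0.06 q6 -83.7 w 0.0111 44.0
```

Emit:
jog_arm(plan="0 0 0 0 -0.1 0 255;0 0 1 0 0 0 255;0 0 1 0 0 0 255;0 0 1 0 0 0 255;0 0 1 0 0 0 255;0 0 1 0 0 0 255;0 0 1 0 0 0 255;0 0 0 0 0 0 255")

```text
time_s: 6.58
position: [0.5, -0.1477, 0.0634]
tool_rot: [[-0.746, 0.666, 0.0], [0.666, 0.746, -0.001], [-0.001, -0.0, -1.0]]
ft_force: [-2.2, -4.6, 2.7]
grip_width: 0.0112
gripper_force: 44.2
```

```bash
python3 s.py
```

```text
6.58 [ 0.5    -0.1477  0.0634] yaw 138.24 F [-2.2 -4.6  2.7] M [-0.701  0.122  0.061] eff6 0.3 q6 -77.7 w 0.0112 44.2
```

Emit:
jog_arm(plan="0 0 1 0 0 0 255;0 0 1 0 0 0 255;0 0 1 0 0 0 255;0 0 0 0 0 0 255")

```text
time_s: 6.92
position: [0.4999, -0.1477, 0.0634]
tool_rot: [[-0.71, 0.704, 0.0], [0.704, 0.71, -0.001], [-0.001, -0.0, -1.0]]
ft_force: [-1.5, -5.6, 2.1]
grip_width: 0.0111
gripper_force: 44.2
```

```bash
python3 s.py
```

```text
6.92 [ 0.4999 -0.1477  0.0634] yaw 135.22 F [-1.5 -5.6  2.1] M [-0.838  0.053  0.048] eff6 0.29 q6 -74.7 w 0.0111 44.2
```

Emit:
jog_arm(plan="0 0 1 0 0 0 255;0 0 1 0 0 0 255;0 0 1 0 0 0 255;0 0 0 0 0 0 255")

```text
time_s: 7.25
position: [0.4999, -0.1478, 0.0634]
tool_rot: [[-0.672, 0.741, 0.0], [0.741, 0.672, -0.001], [-0.001, -0.0, -1.0]]
ft_force: [-0.4, -5.5, 3.3]
grip_width: 0.0113
gripper_force: 44.1
```

```bash
python3 s.py
```

```text
7.25 [ 0.4999 -0.1478  0.0634] yaw 132.2 F [-0.4 -5.5  3.3] M [-0.901  0.094 -0.091] eff6 0.14 q6 -71.7 w 0.0113 44.1
```

Emit:
jog_arm(plan="0 0 1 0 0 0 255;0 0 1 0 0 0 255;0 0 1 0 0 0 255;0 0 0 0 0 0 255")

```text
time_s: 7.58
position: [0.4999, -0.1478, 0.0634]
tool_rot: [[-0.632, 0.775, 0.0], [0.775, 0.632, -0.001], [-0.001, -0.0, -1.0]]
ft_force: [-1.4, -5.8, 3.2]
grip_width: 0.011
gripper_force: 44.1
```

```bash
python3 s.py
```

```text
7.58 [ 0.4999 -0.1478  0.0634] yaw 129.19 F [-1.4 -5.8  3.2] M [-0.949  0.078 -0.153] eff6 0.07 q6 -68.7 w 0.011 44.1
```

Torque has reversed, so we're in the pull-in zone. I'll take smaller steps.

Emit:
jog_arm(plan="0 0 1 0 0 0 255;0 0 1 0 0 0 255;0 0 0 0 0 0 255")

```text
time_s: 7.83
position: [0.4999, -0.1478, 0.0633]
tool_rot: [[-0.604, 0.797, 0.0], [0.797, 0.604, -0.001], [-0.001, -0.0, -1.0]]
ft_force: [-1.4, -5.6, 2.8]
grip_width: 0.0107
gripper_force: 44.2
```

```bash
python3 s.py
```

```text
7.83 [ 0.4999 -0.1478  0.0633] yaw 127.18 F [-1.4 -5.6  2.8] M [-0.937  0.113 -0.214] eff6 0.04 q6 -66.7 w 0.0107 44.2
```

Emit:
jog_arm(plan="0 0 1 0 0 0 255;0 0 0.5 0 0 0 255;0 0 0 0 0 0 255")

```text
time_s: 8.08
position: [0.4999, -0.1477, 0.0633]
tool_rot: [[-0.584, 0.812, 0.0], [0.812, 0.584, -0.001], [-0.001, -0.0, -1.0]]
ft_force: [-1.6, -6.5, 2.5]
grip_width: 0.0111
gripper_force: 44.2
```

```bash
python3 s.py
```

```text
8.08 [ 0.4999 -0.1477  0.0633] yaw 125.73 F [-1.6 -6.5  2.5] M [-0.942  0.141 -0.084] eff6 0.06 q6 -65.2 w 0.0111 44.2
```

Emit:
jog_arm(plan="0 0 0.5 0 0 0 255;0 0 0.5 0 0 0 255;0 0 0 0 0 0 255")

```text
time_s: 8.33
position: [0.4999, -0.1477, 0.0633]
tool_rot: [[-0.57, 0.822, 0.0], [0.822, 0.57, -0.001], [-0.001, -0.0, -1.0]]
ft_force: [-1.5, -5.4, 3.4]
grip_width: 0.0111
gripper_force: 44.2
```

```bash
python3 s.py
```

```text
8.33 [ 0.4999 -0.1477  0.0633] yaw 124.74 F [-1.5 -5.4  3.4] M [-0.976  0.161 -0.012] eff6 0.13 q6 -64.2 w 0.0111 44.2
```

Emit:
jog_arm(plan="0 0 0.6 0 0 0 255;0 0 0 0 0 0 255;0 0 0 0 0 0 190;0 0 0 0 0 0 190;0 0 0 0 0 0 190;0 0 0 0 0 0 190;0 0 0 0 0 0 190")

```text
time_s: 8.92
position: [0.4997, -0.1471, 0.0632]
tool_rot: [[-0.562, 0.827, -0.0], [0.827, 0.562, 0.001], [0.001, 0.0, -1.0]]
ft_force: [-0.4, 0.3, -0.4]
grip_width: 0.0219
gripper_force: 0.0
```

```bash
python3 s.py
```

```text
8.92 [ 0.4997 -0.1471  0.0632] yaw 124.22 F [-0.4  0.3 -0.4] M [-0.011  0.03   0.046] eff6 0.0 q6 -63.7 w 0.0219 0.0
```

Emit:
jog_arm(plan="0 0 0 0 0 0 225;0 0 0 0 0 0 225;0 0 0 0 0 0 255;0 0 0 0 0 0 255;0 0 0 0 0 0 255;0 0 0 0 0 0 255", grip_force=25)

```text
time_s: 9.42
position: [0.4995, -0.1474, 0.0633]
tool_rot: [[-0.562, 0.827, -0.001], [0.827, 0.562, 0.0], [0.001, -0.001, -1.0]]
ft_force: [-3.8, -1.9, 1.1]
grip_width: 0.0116
gripper_force: 27.1
```

```bash
python3 s.py
```

```text
9.42 [ 0.4995 -0.1474  0.0633] yaw 124.23 F [-3.8 -1.9  1.1] M [-0.299  0.682  0.11 ] eff6 0.1 q6 -63.7 w 0.0116 27.1
```

Emit:
jog_arm(plan="0 0 -0.3 0 0 0 255;0 0 0 0 0 0.1 255;0 0 0 0 0 0.1 255;0 0 0 0 0 0.1 255;0 0 0 0 0 0 255")

```text
time_s: 9.83
position: [0.4995, -0.1474, 0.0603]
tool_rot: [[-0.567, 0.824, -0.001], [0.824, 0.567, 0.0], [0.0, -0.001, -1.0]]
ft_force: [-4.3, -2.0, 1.4]
grip_width: 0.0117
gripper_force: 27.1
```

```bash
python3 s.py
```

```text
9.83 [ 0.4995 -0.1474  0.0603] yaw 124.53 F [-4.3 -2.   1.4] M [-0.32   0.791  0.004] eff6 0.03 q6 -64.0 w 0.0117 27.1
```

Emit:
jog_arm(plan="0 0 0 0 0 0.1 255;0 0 0 0 0 0.1 255;0 0 0 0 0 0.1 255")

```text
time_s: 10.08
position: [0.4995, -0.1474, 0.0574]
tool_rot: [[-0.567, 0.824, -0.001], [0.824, 0.567, 0.0], [0.0, -0.0, -1.0]]
ft_force: [-5.7, -1.5, 3.5]
grip_width: 0.0115
gripper_force: 27.4
```

Emit:
jog_arm(plan="0 0 0 0 0 0.1 255;0 0 0 0 0 0.1 255;0 0 0 0 0 0.03 255;0 0 0 0 0 0 255")

```text
time_s: 10.42
position: [0.4997, -0.1475, 0.0561]
tool_rot: [[-0.567, 0.824, 0.0], [0.824, 0.567, -0.001], [-0.001, -0.0, -1.0]]
ft_force: [-8.4, -0.6, 13.6]
grip_width: 0.0112
gripper_force: 28.9
```

```bash
python3 s.py
```

```text
10.42 [ 0.4997 -0.1475  0.0561] yaw 124.54 F [-8.4 -0.6 13.6] M [-0.094  1.395  0.061] eff6 0.02 q6 -64.0 w 0.0112 28.9
```

Emit:
jog_arm(plan="0 0 0 0 0 -0.05 180;0 0 0 0 0 0 120;0 0 0 0 0 0 100;0 0 0 0 0 0 100;0 0 0 0 0 -3 100;0 0 0 0 0 -4 100;0 0 0 0 0 -4 100;0 0 0 0 0 -1.5 100;0 0 0 0 0 0 100;0 0 0 0 0 0 100")

```text
time_s: 11.25
position: [0.4999, -0.1473, 0.1806]
tool_rot: [[-0.567, 0.824, 0.001], [0.824, 0.567, -0.0], [-0.001, 0.001, -1.0]]
ft_force: [0.0, -0.6, 0.1]
grip_width: 0.0518
gripper_force: 0.0
```

```bash
python3 bar.py .07; python3 look.py w3
```

```text
wrist 843 ctr [ 0.4998 -0.1461  0.0768] pca ang 124.2 std [0.0034 0.0103] rect ((500.60772705078125, -146.9338836669922), (11.815638542175293, 35.65585708618164), 34.25472640991211)
top 70 ctr [ 0.4929 -0.1383  0.0763] pca ang 104.9 std [0.0031 0.0049] rect ((494.26727294921875, -139.1722869873047), (11.33881664276123, 18.206621170043945), 31.493350982666016)
[ 0.4993 -0.1471  0.179 ] [[-0.567, 0.824, -0.002], [0.824, 0.567, 0.001], [0.002, -0.001, -1.0]] [-29.5  21.5  84.    0.   74.6 -64. ] [-1.073   0.764  -0.0774] [ 0.04   -0.0069  0.0049] 11.35
knob_grip 0.76 [313. 232.] [ 0.4969 -0.1477  0.072 ]
bolt_post 0.57 [284. 361.] [ 0.5374 -0.2485  0.074 ]
head 0.96 [308. 246.] [ 0.5124 -0.1813  0.    ]
```

View pics/w3.png

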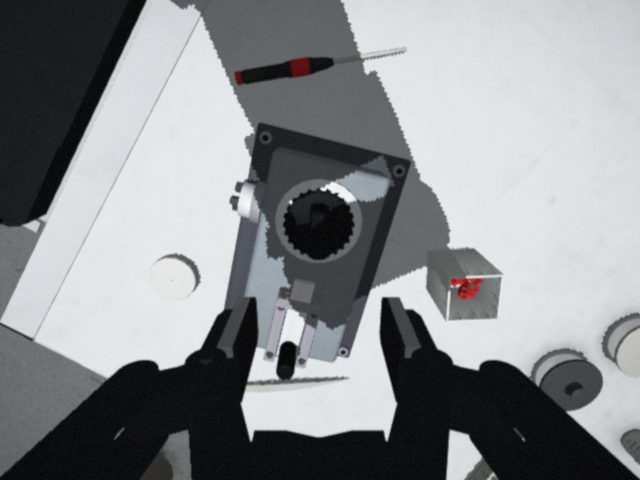

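The bar top dropped exactly 8.0 mm (0.0848 → 0.0768) and its angle is 124.2°, so the knob is home. Post is visible at (287,358). I'll measure it and the guide's axis from depth.

```bash
python3 - <<'E'
from h import *
im=np.load("/tmp/w.npz");f=240/np.tan(np.radians(im["fov_y"]/2));v,u=np.mgrid[:480,:640]
d=im["depth"];T=im["world_from_camera"];P=np.stack([(u-im["cx"])/f*d,(v-im["cy"])/f*d,d],-1)@T[:3,:3].T+T[:3,3]
n=np.hypot(P[...,0]-.541,P[...,1]+.245)<.02
q=P[n&(P[...,2]>.085)&(P[...,2]<.1)];print(len(q),cv2.minEnclosingCircle((q[:,:2]*1000).astype(np.float32)),q[:,2].mean())
m=(np.hypot(P[...,0]-.515,P[...,1]+.182)<.13)&(P[...,2]>.034)&(P[...,2]<.044);q=P[m]
print(len(q),cv2.minAreaRect((q[:,:2]*1000).astype(np.float32)))
E
```

```text
263 ((538.4232788085938, -246.0011444091797), 6.977861404418945) 0.08883681798143567
15369 ((542.819580078125, -173.9146728515625), (201.47280883789062, 171.60191345214844), 20.793720245361328)
```

Emit:
jog_arm(plan="0 0 6.8 0 0.1 0 100;0 0 6.7 0 0 0 100;0 0 0 -3.6 0 0 100;0 0 0 -3.5 0 0 100;0 0 0 -3.5 0 0 100;0 0 0 0 0 0 100;0 0 0 0 0 2 100;0 0 0 0 0 2 100;0 0 0 0 0 2 100;0 0 0 0 0 0 100")

```text
time_s: 12.38
position: [0.5369, -0.2445, 0.1163]
tool_rot: [[-0.359, 0.933, -0.006], [0.933, 0.359, 0.005], [0.007, -0.004, -1.0]]
ft_force: [0.2, 0.2, -0.2]
grip_width: 0.0519
gripper_force: 0.0
```

Emit:
jog_arm(plan="0 0 0 0 0 2 100;0 0 0 0 0 2 100;0 0 0 0 0 0.9 100;0 0 0 0 0 0 100;0 0 0 0 0 0 100")

```text
time_s: 12.8
position: [0.5389, -0.2459, 0.0722]
tool_rot: [[-0.359, 0.933, 0.0], [0.933, 0.359, -0.0], [-0.0, 0.0, -1.0]]
ft_force: [0.1, -0.5, 1.1]
grip_width: 0.052
gripper_force: 0.0
```

Emit:
jog_arm(plan="0 0 0 0 0 0 200;0 0 0 0 0 0 200;0 0 0 0 0 0 200;0 0 0 0 0 0 225;0 0 0 0 0 0 225;0 0 0 0 0 0 255;0 0 0 0 0 0 255;0 0 0 0 0 0 255", grip_force=25)

```text
time_s: 13.47
position: [0.5373, -0.2466, 0.0725]
tool_rot: [[-0.359, 0.933, -0.003], [0.933, 0.359, -0.001], [-0.0, -0.003, -1.0]]
ft_force: [-10.0, -2.6, 6.5]
grip_width: 0.0125
gripper_force: 24.4
```

Emit:
jog_arm(plan="0 0 0 0 -0.2 0 255;0 0 0 0 0 0 255;0 0 0 0.4 0 0 255;0 0 0 0.4 0 0 255;0 0 0 0.4 0 0 255;0 0 0 0 0 0 255")

```text
time_s: 13.97
position: [0.5326, -0.2353, 0.0725]
tool_rot: [[-0.359, 0.933, 0.001], [0.933, 0.359, -0.001], [-0.002, 0.0, -1.0]]
ft_force: [-2.1, 0.7, 5.8]
grip_width: 0.013
gripper_force: 24.6
```

Emit:
jog_arm(plan="0 0 0 0.4 0 0 255;0 0 0 0.4 0 0 255;0 0 0 0.3 0 0 255;0 0 0 0.2 0 0 255;0 0 0 0.1 0 0 255;0 0 0 0 0 0 255")

```text
time_s: 14.47
position: [0.5278, -0.2227, 0.0725]
tool_rot: [[-0.359, 0.933, 0.001], [0.933, 0.359, -0.002], [-0.002, 0.001, -1.0]]
ft_force: [-0.9, -1.5, 6.2]
grip_width: 0.0128
gripper_force: 24.7
```

Emit:
jog_arm(plan="0 0 0 0.1 0 0 255;0 0 0 0.1 0 0 255;0 0 0 0 0 0 255")

```text
time_s: 14.72
position: [0.5277, -0.2223, 0.0727]
tool_rot: [[-0.359, 0.933, 0.003], [0.933, 0.359, -0.005], [-0.006, 0.001, -1.0]]
ft_force: [0.3, -7.2, 3.8]
grip_width: 0.0125
gripper_force: 24.4
```

The bolt stops against its end after about 26 mm. I'll release, retreat and check.

Emit:
jog_arm(plan="0 0 0 -0.15 0 0 230;0 0 0 0 0 0 180;0 0 0 0 0 0 100;0 0 0 0 0 0 100;0 0 0 0 0 0 100;0 0 0 0 0 -3 100;0 0 0 0 0 -4 100;0 0 0 0 0 -4 100;0 0 0 0 0 0 100;0 0 0 0 0 0 100")

```text
time_s: 15.55
position: [0.5279, -0.222, 0.1835]
tool_rot: [[-0.359, 0.933, 0.004], [0.933, 0.359, -0.003], [-0.004, 0.003, -1.0]]
ft_force: [0.6, -0.1, -0.1]
grip_width: 0.052
gripper_force: 0.0
```

```bash
python3 bar.py .07; python3 look.py w4; python3 - <<'E'
from h import *
im=np.load("/tmp/w.npz");f=240/np.tan(np.radians(im["fov_y"]/2));v,u=np.mgrid[:480,:640]
d=im["depth"];T=im["world_from_camera"];P=np.stack([(u-im["cx"])/f*d,(v-im["cy"])/f*d,d],-1)@T[:3,:3].T+T[:3,3]
n=np.hypot(P[...,0]-.529,P[...,1]+.222)<.02
q=P[n&(P[...,2]>.085)&(P[...,2]<.1)];print(len(q),cv2.minEnclosingCircle((q[:,:2]*1000).astype(np.float32)))
im=imaging.get_image("top")
for k in("parts_cup","plastic_bottle","anvil_pad","red_driver","steel_tweezers"):
    r=models.tip_of("top",k)
    if r: print(k,pt(im,r[0]["at"],0).round(4))
E
```

```text
wrist 1093 ctr [ 0.5007 -0.1471  0.0769] pca ang 124.7 std [0.0034 0.0101] rect ((500.8401794433594, -147.42431640625), (12.0076904296875, 35.893123626708984), 34.72754669189453)
top few 0
[ 0.5269 -0.2214  0.1806] [[-0.359, 0.933, -0.001], [0.933, 0.359, 0.001], [0.001, -0.001, -1.0]] [-34.7  26.3  75.7   0.   78.1 -55.7] [-0.9868  0.175  -0.9461] [0.0106 0.0311 0.0185] 15.65
knob_grip 0.57 [321. 116.] [ 0.5016 -0.1472  0.072 ]
bolt_post 0.6 [316. 234.] [ 0.5271 -0.222   0.074 ]
head 0.87 [319. 158.] [ 0.5131 -0.1804  0.    ]
339 ((529.1705932617188, -222.09071350097656), 7.030875205993652)
parts_cup [ 0.6337 -0.122   0.    ]
red_driver [ 0.4363 -0.0475  0.    ]
```

View pics/w4.png

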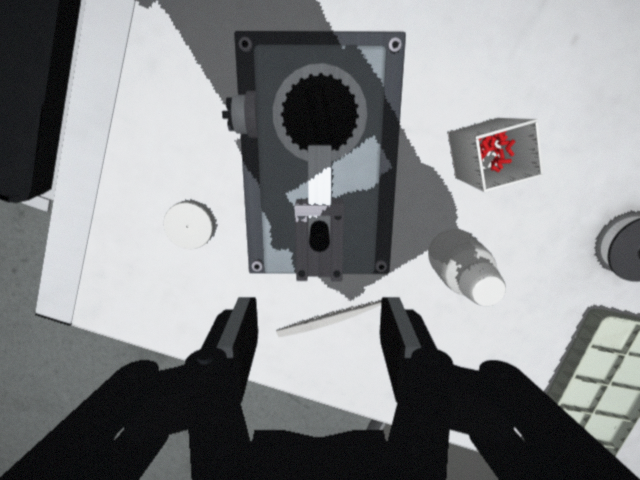

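The tongue now lies over the rim at (320,148). Post-to-knob distance is 79.9 mm against 80 expected. I backed off slightly while still gripping, so I'll regrip and press lightly once more, then release under that push.

Emit:
jog_arm(plan="0 0 0 0 0 4 100;0 0 0 0 0 4 100;0 0 0 0 0 3 100;0 0 0 0 0 0 200;0 0 0 0 0 0 200;0 0 0 0 0 0 200;0 0 0 0 0 0 225;0 0 0 0 0 0 255;0 0 0 0 0 0 255;0 0 0 0 0 0 255")

```text
time_s: 16.98
position: [0.5279, -0.2227, 0.0737]
tool_rot: [[-0.359, 0.933, 0.003], [0.933, 0.359, -0.003], [-0.004, 0.002, -1.0]]
ft_force: [-2.5, -1.2, 7.0]
grip_width: 0.0125
gripper_force: 24.8
```

Emit:
jog_arm(plan="0 0 0 0.1 0 0 255;0 0 0 0.1 0 0 255;0 0 0 0 0 0 255;0 0 0 0 0 0 255")

```text
time_s: 17.32
position: [0.5278, -0.2224, 0.0739]
tool_rot: [[-0.359, 0.933, 0.005], [0.933, 0.359, -0.006], [-0.007, 0.002, -1.0]]
ft_force: [-1.9, -8.6, 4.3]
grip_width: 0.0124
gripper_force: 24.5
```

Emit:
jog_arm(plan="0 0 0 0 0 0 100;0 0 0 0 0 0 100;0 0 0 0 0 0 100;0 0 0 0 0 0 100;0 0 0 0 0 0 100;0 0 0 0 0 -3 100;0 0 0 0 0 -4 100;0 0 0 0 0 -4 100;0 0 0 0 0 0 100;0 0 0 0 0 0 100")

```text
time_s: 18.15
position: [0.5273, -0.2201, 0.1836]
tool_rot: [[-0.359, 0.933, 0.004], [0.933, 0.359, -0.003], [-0.004, 0.003, -1.0]]
ft_force: [0.0, -1.0, -0.8]
grip_width: 0.0522
gripper_force: 0.0
```

```bash
python3 bar.py .07; python3 look.py w5; python3 - <<'E'
from h import *
im=np.load("/tmp/w.npz");f=240/np.tan(np.radians(im["fov_y"]/2));v,u=np.mgrid[:480,:640]
d=im["depth"];T=im["world_from_camera"];P=np.stack([(u-im["cx"])/f*d,(v-im["cy"])/f*d,d],-1)@T[:3,:3].T+T[:3,3]
n=np.hypot(P[...,0]-.529,P[...,1]+.222)<.02
q=P[n&(P[...,2]>.085)&(P[...,2]<.1)];print(len(q),cv2.minEnclosingCircle((q[:,:2]*1000).astype(np.float32)))
E
```

```text
wrist 1085 ctr [ 0.5006 -0.1471  0.0769] pca ang 124.6 std [0.0034 0.0101] rect ((500.93017578125, -147.59291076660156), (12.021651268005371, 36.066734313964844), 34.71677780151367)
top few 0
[ 0.5261 -0.2195  0.1806] [[-0.359, 0.933, -0.001], [0.933, 0.359, 0.001], [0.001, -0.001, -1.0]] [-34.5  26.2  75.9   0.   78.  -55.6] [-0.9348 -0.116  -0.6487] [0.0241 0.0181 0.015 ] 18.25
knob_grip 0.92 [317. 118.] [ 0.4994 -0.1474  0.072 ]
bolt_post 0.7 [319. 236.] [ 0.5289 -0.2204  0.074 ]
head 0.75 [319. 167.] [ 0.5152 -0.1856  0.    ]
333 ((529.0762939453125, -221.84584045410156), 6.8510637283325195)
```

The bolt is hard against its stop, the knob is home, and the gripper is clear.

```bash
python3 -c "
from rig import job;print(job.close_job())"
```

```text
the job is handed in; nothing more can be done
None
```

The knob is turned into its notch and pressed fully home (8 mm down), the lock bolt is slid over the rim to its stop, and the job is handed in at about 18 s; I did not re-measure all the things lying round the head.

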